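# Open the return filter of a hydraulic power pack

## Task

Open the return filter of the hydraulic power pack: unscrew its black cap anticlockwise by the knob, regrasping as often as it takes and letting the cap rise freely with each turn, so that the thread is never strained by pulling, pressing or holding it down. A spring pushes on the cap from inside, so feel for the moment it comes off the thread and have it in your grip then, instead of letting it jump. Keep hold of it and stand it, open side down, flat on the floor of the drip tray, let go, and leave the bolt and the nut in the tray and the spanner in front of the pack where they lie.

Things in the scene. Friction and masses are not known exactly. Their poses are not given: they have to be found in the camera images.
- filter_cap: Black ribbed screw cap, 59 mm across and 64.5 mm high in all: hollow skirt 40.5 mm high with its closed top, and a 43 mm knob 24 mm high on it. 0.11 to 0.18 kg. Origin: centre of the skirt's lower rim, z up the cap's axis. It turns through more than one full turn, not always the same, before it frees. Coarse thread: it rises well over 10 mm a turn, measure or feel how much.
- cap_knob (a point): Centre of the top of the cap's round knob (43 mm across, 24 mm high, gripped from above across any diameter), 64.5 mm above the cap's origin on its axis. The 59 mm flange below the knob is the limit for the fingertips.
- filter_neck (a point): Centre of the shoulder round the foot of the filter's threaded neck, 104 mm above the bench; z up the neck's axis, on which the cap turns. The neck is 33 mm high. Right-hand thread: the cap rises as it turns anticlockwise seen from above. A spring plate in the neck lifts on the cap with 10 N when shut, 5 to 6 N as the thread lets go and 4 N at the end of its travel 8 mm later.
- filter_head: Aluminium filter head with the threaded neck, fixed on the power pack. Origin: centre of its 74 mm foot, 91 mm above the bench. The shut cap already loads its thread with some 10 N from the spring; the thread bears 30 N in all and is strained above that.
- power_pack: Grey steel tank 240 x 160 mm, cover at 91 mm, fixed, with a blue motor lying across its rear (top 164 mm) and a small steel breather cap (38 mm across, top 125 mm, not to be opened). Origin: centre of its underside; x to the motor. The filter's axis is at x = -65 mm, y = 0; the motor begins 106 mm from that axis.
- drip_tray: Low steel tray on rubber feet, fixed, 200 (x) x 180 (y) mm, rim 37 mm high, walls 3 mm. Origin: centre of its underside on the bench; its floor is 14 mm above that. Bolt and nut lie along its +x edge, beyond x = +50 mm; the rest of the floor is empty.
- cover_bolt: Steel hex bolt 80 mm long, lying in the tray along its +x edge; stays there. Origin: under the middle of its length, y along it.
- big_nut: Steel hex nut 34 mm across, 16 mm high, lying in the tray near its +x edge; stays there. Origin: centre of its underside.
- spanner_17: Combination spanner 215 mm long, 8 mm thick, lying on the bench in front of the power pack (about 170 mm from the pack's origin towards -x); stays there. Origin: its middle, y along it.
Mind the look-alikes: they are no part of the job. What is shaped like the filter_cap but green is not meant.

How it is judged:
By the outcome, as a careful person would: the job done as asked, in the order asked, and still so for the second after the job is handed in, with the robot touching nothing.
It also fails if it takes over 72 s, if anything falls off the work surface, if the arm or the gripper's body presses on something with over 40 N, if the wrist force passes 120 N, or if a joint passes its speed limit or range.

## Robot

A 6-joint arm with a two-finger parallel gripper is mounted at the origin on a cart in front of the work surface, level with it; the furniture and walls round the work are solid. World frame = base frame: x ahead of the robot, y to its left, z up, the work surface at z = 0. Lengths are in mm, angles in degrees, forces in N, time in s.
With the tool pointing down it reaches from about 350 to 850 mm from the base axis. Payload 8.1 kg.
Tool frame: the origin (TCP) lies at the very end of the fingers, on their centre line; the grasp point (between the pads) lies 19 mm behind it (r.grip_point_offset is the distance from the TCP to the grasp point, in mm); z points along the fingers, y is the line along which they close (so a half turn about z gives the same grasp; the last joint's range is limited). The gripper opens to 85 mm and grips with 20 to 120 N. Pads are 22 mm wide; open, the fingers measure 114 mm over their backs; the gripper's body (76 mm by 85 mm) begins 54 mm behind the grasp point. The pads swing forward as they close: fully open they stand 13 mm farther back than shut.
Start: joints at [-73.763, 7.471, 85.268, -0, 87.261, -4.893], TCP at [216.318, -559.653, 203.492] pointing down, gripper open.
Joint ranges: [-169.43, 169.43], [-51.17, 129.36], [1.28, 143.12], [-76.62, 256.62], [0, 156.53], [-152.29, 152.29]. Speed limits (degrees/s): [136.94, 136.94, 159.86, 180, 180, 180].

## Interface

Orientations are given as [roll, pitch, yaw] about the fixed x, y, z axes, in that order (R = Rz(yaw) Ry(pitch) Rx(roll)).
In Python, from bench import status, eyes, r gives the robot as it stands.
- The arm moves only by the shell command python3 -m handwheel 'ROWS' [FORCE]. ROWS is a JSON object whose one key "series" holds a list that holds one entry, the list of rows, each a list of 7 numbers: the shift along the tool's x, y, z in cm, then the turn, a rotation vector about the tool's x, y, z in rad, then the opening, from 0 (shut) to 1 (fully open). In form: {"series": [[[tx, ty, tz, rx, ry, rz, claw], ...]]}. A call has 1 to 12 rows; each row is the pose to reach, as a shift and turn from the pose commanded when the call began, along the tool's axes at that moment; what a row does not reach only later rows make up. A row lasts 1/8 s, in which the tool goes at most 62.5 mm and 10.7 degrees, less where a joint would pass 70% of its speed; a pose out of reach is approached as far as the arm can. A call with a gripper value outside its range is refused whole. The fingers move at their own pace and stop on an object; FORCE is the grip in N (left out, the last holds). Time passes only in rows, so rows that repeat a pose let the fingers close. It gives the time, the measured TCP pose, the force, the opening and the grip force at its end, in the units of the state.
- status.sense(): the state, without advancing time (a new reading comes with each control period).
- eyes.snapshot(name): name is "scene" or "side" or "wrist"; returns a dict with "img" (400x640x3 uint8, red, green, blue), "mtx" (3x3 intrinsics, pixels), "k1" (the pictures are not rectified: a ray, as slopes to the right and down, at radius r is drawn at 1 + k1 r^2 times it, then the intrinsics apply), "R" (3x3) and "t" (3): a world point X has camera coordinates R X + t. Camera axes: x right, y down, z forward; pixel columns grow to the right and rows downward; lengths in mm; the calibration is good to about 2 mm. A picture is of the moment at which its call begins. There is no depth.
- r.hand_in(): hands the job in; it is judged then, once.
The state is a dict: "time": time; "joint_pos": joint angles; "qd": joint speeds; "joint_efforts": joint torques, N m; "tool_pos": TCP position; "tcp_rot": TCP orientation; "ft_force": force on the tool from outside, world axes, zero at the start; "wrist_torque": the same for the moment, N m; "finger_gap": finger opening in mm; "grip_force": force on a finger pad.
Only numpy, scipy, OpenCV 4.12 (cv2) and the standard library are available. Lean on these libraries where they do the work, as an engineer would, in place of code of your own. Each camera call takes 0.05 s, during which the arm holds its last target. There are 200 camera calls.

## Working session

There is one attempt and no reset: what is moved stays moved. The work goes in short steps, Python scripts to look and compute and a shell command to move; the robot and the scene stay as the last step left them, time stands still between calls to the robot, and variables do not carry over. Pictures are saved under pics/ and viewed, at most 10 in all, crops included, and the job is handed in when it is done.

```bash
ls; mkdir -p pics
python3 - <<'E'
from bench import status, eyes, r
import cv2, numpy as np
s=status.sense(); print(s)
for n in ("scene","side"):
    d=eyes.snapshot(n); cv2.imwrite(f"pics/{n}0.png",d["img"][:,:,::-1]); np.savez(f"{n}0.npz",**d)
    print(n,d["mtx"],d["k1"],d["R"],d["t"])
E
```

```text
pics
{'time': 0.0, 'joint_pos': array([-7.37628188e+01,  7.51396734e+00,  8.53317561e+01,  3.14593307e-04,
        8.72623227e+01, -4.89250625e+00]), 'qd': array([-0.05836994, -0.0109299 , -0.0666148 , -0.01977699, -0.09207088,
        0.16196407]), 'joint_efforts': array([-1.27839194e-03, -5.69389379e+01, -5.00566328e+01, -3.57244135e-04,
        1.45165657e-02,  1.74152336e-05]), 'tool_pos': array([ 216.14134961, -559.04827712,  202.43265023]), 'tcp_rot': array([-1.79892374e+02, -9.52794561e-03,  2.11296631e+01]), 'ft_force': array([-0.14750392,  0.33544669,  0.20969086]), 'wrist_torque': array([-0.04584148, -0.00453782,  0.01428471]), 'grip_force': 0.0, 'finger_gap': 85.55331725656337}
scene [[419.93755385   0.         325.39489249]
 [  0.         419.93755385 199.97637926]
 [  0.           0.           1.        ]] 0.029307726079667813 [[-0.73468717 -0.67827179 -0.01349584]
 [-0.35450245  0.40079761 -0.84480133]
 [ 0.57841401 -0.61588039 -0.53490987]] [264.26771218 340.65478711 702.84271926]
side [[450.25484144   0.         317.50269058]
 [  0.         450.25484144 193.73264975]
 [  0.           0.           1.        ]] -0.10589876287610689 [[ 0.9756135  -0.21863652  0.01940022]
 [-0.09485894 -0.4996842  -0.86099796]
 [ 0.19793958  0.83816095 -0.50823828]] [-529.02861952   85.36563968  946.63081613]
```

View pics/scene0.png

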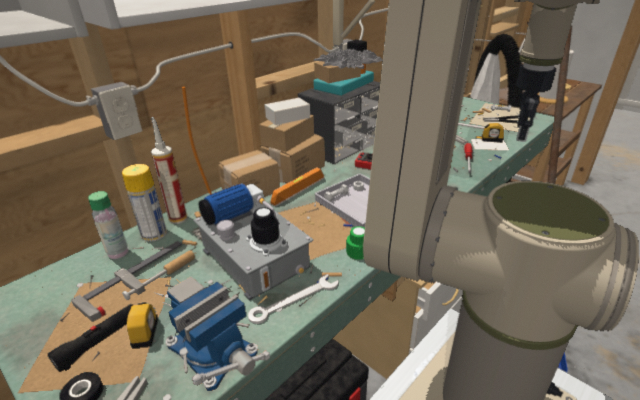

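View pics/side0.png

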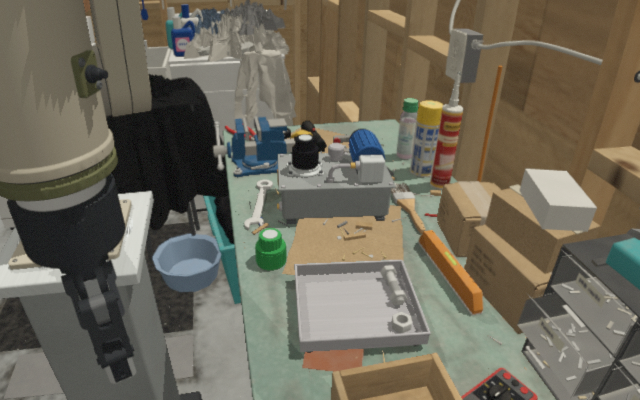

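Scene: black cap with a light top at about (264,213), on the grey pack. Side: cap at (305,140), tray centred near (358,303) with bolt (392,285) and nut (402,321). The green look-alike stands at (270,250). Next I measure these.

```bash
cat > h.py <<'E'
import numpy as np, cv2
def load(f): return dict(np.load(f))
def ray(d,uv):
    dist=np.zeros(4); # invert the radial law by fixed point
    p=np.linalg.solve(d["mtx"],[uv[0],uv[1],1.0])[:2]; q=p.copy()
    for _ in range(20): q=p/(1+float(d["k1"])*(q@q))
    R=d["R"]; v=R.T@np.r_[q,1]; return -R.T@d["t"], v/np.linalg.norm(v)
def plane(d,uv,z):
    c,v=ray(d,uv); return c+v*(z-c[2])/v[2]
def tri(ps):
    A=np.zeros((3,3));b=np.zeros(3)
    for d,uv in ps:
        c,v=ray(d,uv);M=np.eye(3)-np.outer(v,v);A+=M;b+=M@c
    return np.linalg.solve(A,b)
def proj(d,X):
    x=d["R"]@np.array(X,float)+d["t"]; q=x[:2]/x[2]; q=q*(1+float(d["k1"])*(q@q))
    return (d["mtx"]@np.r_[q,1])[:2]
E
python3 - <<'E'
from h import *
S=load("scene0.npz");D=load("side0.npz")
def crop(d,x,y,w,h,k): return cv2.resize(d["img"][y:y+h,x:x+w,::-1],None,fx=k,fy=k,interpolation=cv2.INTER_CUBIC)
a=crop(S,210,180,100,110,4);b=crop(D,265,120,100,110,4)
cv2.imwrite("pics/c1.png",np.hstack([a,b]))
cv2.imwrite("pics/c2.png",crop(D,280,250,160,110,5))
print(tri([(S,(264,213)),(D,(305,139))]))
for uv in [(297,265),(412,264),(426,337),(302,346)]: print(plane(D,uv,37))
E
```

```text
[515.0475659   23.20870851 166.61839588]
[ 449.91843169 -238.00017196   37.        ]
[ 658.19777345 -277.58020606   37.        ]
[ 611.13569809 -446.25311852   37.        ]
[ 423.16712799 -423.36851565   37.        ]
```

View pics/c1.png

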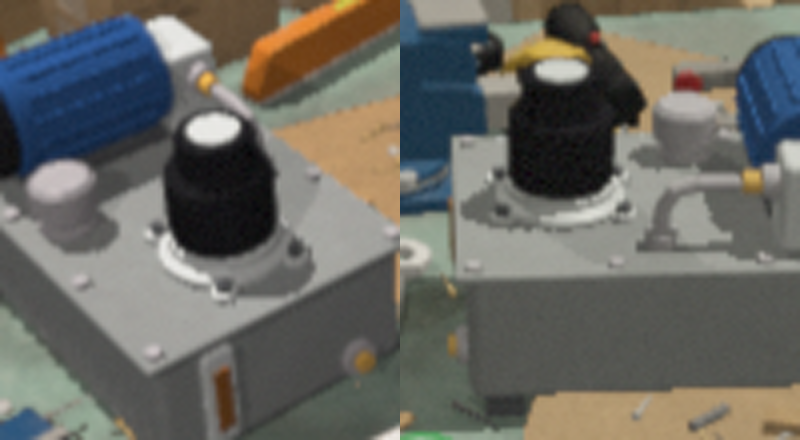

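View pics/c2.png

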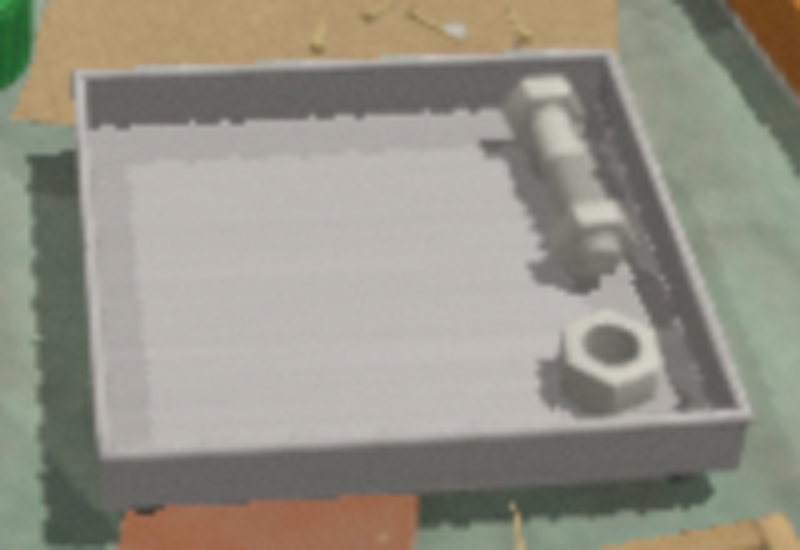

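Crops: the cap's white label is at scene (263.5,212) and side (305.5,137.5), with the breather and motor to its +x side. Tray rim corners in the side view are (295,264.4), (402.4,260.4), (430,332.4) and (300,341). Bolt and nut lie along its right edge.

Run:
```python
from h import *
S=load("scene0.npz");D=load("side0.npz")
def lab(d,u,v,z=168):
    m=(d["img"].min(2)>150).astype(np.uint8); n,l,st,c=cv2.connectedComponentsWithStats(m)
    k=l[v,u]; print(st[k],c[k]); return c[k]
a=lab(S,264,212);b=lab(D,305,138)
X=tri([(S,a),(D,b)]);print("knob",X,proj(S,X)-a,proj(D,X)-b, plane(S,a,168),plane(D,b,168))
cs=[plane(D,u,37) for u in [(295,264.4),(402.4,260.4),(430,332.4),(300,341)]]
P=np.array(cs);print(P,P.mean(0))
for i in range(4):
    e=P[(i+1)%4]-P[i];print(np.linalg.norm(e),np.degrees(np.arctan2(e[1],e[0])))
k=lambda x,y:(280+x/5,250+y/5)
print("nut",plane(D,k(612,345),30),"bolt",plane(D,k(545,90),25),plane(D,k(600,240),20))
# pack cover corners z=91 scene: front edge
for uv in [(210+155/4,180+372/4),(210+398/4,180+255/4)]: print("pack S",plane(S,uv,91))
print("pack D",plane(D,(265+55/4,120+135/4),91),plane(D,(265+70/4,120+275/4),91))
g=(D["img"].astype(int)); m=((g[:,:,1]>g[:,:,0]+40)&(g[:,:,1]>g[:,:,2]+20)).astype(np.uint8)
n,l,st,c=cv2.connectedComponentsWithStats(m);i=1+st[1:,4].argmax();print("green",st[i],plane(D,c[i],40))
```

```text
[257 208  13   8  81] [262.83950617 211.7037037 ]
[299 135  13   5  55] [304.78181818 137.        ]
knob [515.23278021  25.46799046 170.67970974] [-0.36670792 -0.43496634] [-0.36132114  0.41792727] [516.63144228  23.60183766 168.        ] [517.67787029  33.65558538 168.        ]
[[ 446.65041417 -235.61870454   37.        ]
 [ 644.5701504  -263.98551533   37.        ]
 [ 621.05774426 -439.02614478   37.        ]
 [ 422.06334354 -413.4139391    37.        ]] [ 533.58541309 -338.01107594   37.        ]
199.94223652522146 -8.156360705035302
176.61272661039504 -97.65048561534188
200.63588063573224 172.66588602331905
179.48724042298272 82.12657793097677
nut [ 592.78554373 -396.98125952   30.        ] bolt [ 618.46949534 -266.23645819   25.        ] [ 611.79888671 -340.87382065   20.        ]
pack S [460.62739251 116.80946949  91.        ]
pack S [435.47577633 -32.23695053  91.        ]
pack D [470.56116081 119.36564422  91.        ] [453.46487543 -51.05197183  91.        ]
green [255 228  31  42 953] [ 407.75452272 -191.47263527   40.        ]
```

```bash
cat >> h.py <<'E'
from scipy.spatial.transform import Rotation as Rn
def rel(cur,yaw0,tgt,yaw1):
    "tool-frame shift (cm) and turn (rad about tool z) between tool-down poses"
    R=Rn.from_euler('xyz',[180,0,yaw0],degrees=True).as_matrix()
    return (R.T@(np.array(tgt)-np.array(cur))/10).round(3), round(-np.radians(yaw1-yaw0),4)
E
python3 - <<'E'
from h import *
from bench import status,r
print(r.grip_point_offset)
for i in range(4): print(status.sense()["tool_pos"],status.sense()["tcp_rot"])
c=[216.318,-559.653,203.492]
print(rel(c,21.13,[515,25,290],-50), rel(c,21.13,[370,-260,290],-14))
E
```

```text
18.700000000000003
[ 216.16873547 -559.11773278  202.5491017 ] [-1.79903427e+02 -9.54438694e-03  2.11311522e+01]
[ 216.16873547 -559.11773278  202.5491017 ] [-1.79903427e+02 -9.54438694e-03  2.11311522e+01]
[ 216.16873547 -559.11773278  202.5491017 ] [-1.79903427e+02 -9.54438694e-03  2.11311522e+01]
[ 216.16873547 -559.11773278  202.5491017 ] [-1.79903427e+02 -9.54438694e-03  2.11311522e+01]
(array([ 48.936, -43.767,  -8.651]), np.float64(1.2415)) (array([ 25.137, -22.411,  -8.651]), np.float64(0.6131))
```

```bash
python3 -m handwheel '{"series": [[[4,-3.5,-3,0,0,0.1,0.75],[8,-7,-5,0,0,0.2,0.75],[12,-10.5,-7,0,0,0.3,0.75],[16,-14,-8.6,0,0,0.4,0.75],[20,-17.8,-8.6,0,0,0.5,0.75],[25,-22.3,-8.6,0,0,0.62,0.75],[29,-26,-8.6,0,0,0.74,0.75],[33.5,-30,-8.6,0,0,0.86,0.75],[38,-34,-8.6,0,0,0.98,0.75],[42,-37.6,-8.6,0,0,1.1,0.75],[46,-41.2,-8.6,0,0,1.2,0.75],[48.9,-43.8,-8.6,0,0,1.24,0.75]]]}'
python3 -m handwheel '{"series": [[[0,0,0,0,0,0,0.75],[0,0,0,0,0,0,0.75]]]}'
python3 - <<'E'
from h import *
from bench import status,eyes
s=status.sense();print(s)
for n in("wrist",):
    d=eyes.snapshot(n);np.savez(n+"1.npz",**d);cv2.imwrite(f"pics/{n}1.png",d["img"][:,:,::-1]);print(d["mtx"],d["k1"],d["R"],d["t"])
    print(proj(d,[515,25,168]))
E
```

```text
time: 1.6
tool_pos: [514.9, 27.5, 288.9]
tcp_rot: [180.0, 0.0, -50.0]
ft_force: [0.3, -0.9, 0.3]
finger_gap: 64.3
grip_force: 0.0
time: 1.85
tool_pos: [514.2, 25.0, 289.0]
tcp_rot: [179.9, 0.0, -49.9]
ft_force: [-0.3, 0.8, 0.2]
finger_gap: 64.1
grip_force: 0.0
{'time': 1.85, 'joint_pos': array([-2.90728282e+00, -6.86665760e+00,  9.08141822e+01, -2.28939124e-02,
        9.61108211e+01,  1.36956003e+02]), 'qd': array([-1.33690620e+00, -7.34978661e-01,  2.54410636e-01, -9.90473068e-02,
        6.99634660e-02,  9.28608382e-04]), 'joint_efforts': array([ 1.03613220e+00, -4.40108728e+01, -5.08460891e+01,  1.15567893e-01,
       -2.93880876e-02,  7.33928801e-02]), 'tool_pos': array([514.21080379,  24.99547636, 289.04617792]), 'tcp_rot': array([ 1.79941820e+02,  2.31858311e-02, -4.98657229e+01]), 'ft_force': array([-0.30541246,  0.76644069,  0.17944462]), 'wrist_torque': array([ 0.00200085, -0.05524925,  0.06416139]), 'grip_force': 0.0, 'finger_gap': 64.06098233461422}
[[331.33352316   0.         325.81268831]
 [  0.         331.33352316 198.27413353]
 [  0.           0.           1.        ]] -0.03156877717416027 [[-0.7646997  -0.64438161  0.00259222]
 [-0.61941156  0.73616448  0.27274747]
 [-0.17766175  0.20696426 -0.96208217]] [408.24214177 241.63443053 545.98762611]
[324.42062073 183.67052046]
```

View pics/wrist1.png

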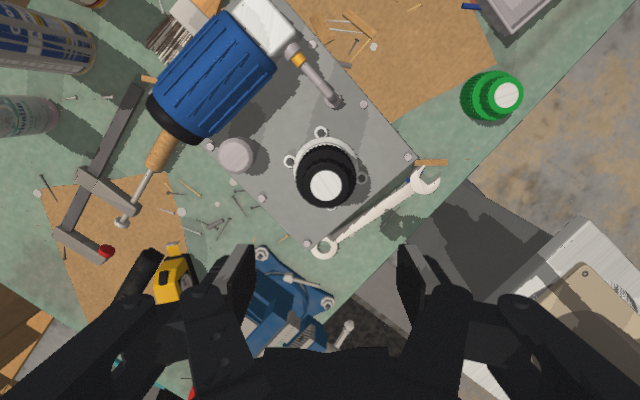

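The wrist view shows the cap with its white label at about (326,185), the breather at (237,155), the spanner below right and the green cap at (505,95).

Run:
```python
from h import *
W=load("wrist1.npz");S=load("scene0.npz");D=load("side0.npz")
m=(W["img"].min(2)>190).astype(np.uint8);n,l,st,c=cv2.connectedComponentsWithStats(m);k=l[185,326];print(st[k],c[k])
w=c[k]
a=(262.84,211.70);b=(304.78,137.0)
for z in(166,168.5,171):print(plane(W,w,z))
X=tri([(S,a),(D,b),(W,w)]);print(X,[np.round(proj(d,X)-u,2) for d,u in((S,a),(D,b),(W,w))])
# dark knob circle
g=W["img"].max(2);m=(g<50).astype(np.uint8)[130:230,270:380]
n,l,st,c=cv2.connectedComponentsWithStats(m);i=1+st[1:,4].argmax();print("dark",st[i]+[270,130,0,0,0],c[i]+[270,130])
print("flange-ish",plane(W,c[i]+[270,130],150))
```

```text
[311 171  30  29 687] [325.5720524  185.12372635]
[513.02826436  25.72717362 166.        ]
[513.4201843   25.26923562 168.5       ]
[513.81210424  24.81129763 171.        ]
[514.64621242  25.1721877  170.91050062] [array([-0.09, -0.48]), array([-0.6 ,  0.39]), array([-0.98, -0.31])]
dark [ 296  145   60   62 2044] [325.8962818  172.72945205]
flange-ish [518.05603315  19.23478986 150.        ]
```

```bash
python3 -m handwheel '{"series": [[[0,0,4,0,0,0.1,0.75],[0,0,8,0,0,0.17,0.75],[0,0,11,0,0,0.17,0.75],[0,0,13,0,0,0.17,0.75],[0,0,14,0,0,0.17,0.75],[0,0,14,0,0,0.17,0.75],[0,0,14,0,0,0.17,0.75]]]}'
python3 - <<'E'
from h import *
from bench import status,eyes
s=status.sense();print(s["tool_pos"],s["ft_force"])
d=eyes.snapshot("wrist");e=eyes.snapshot("side")
cv2.imwrite("pics/w2.png",np.hstack([d["img"][100:400,140:500,::-1],cv2.resize(e["img"][80:200,250:394,::-1],(360,300),interpolation=cv2.INTER_CUBIC)]))
E
```

```text
time: 2.78
tool_pos: [515.3, 24.8, 150.8]
tcp_rot: [-179.9, -0.1, -59.7]
ft_force: [-0.1, -0.0, 0.3]
finger_gap: 64.1
grip_force: 0.0
[515.27840788  24.84844127 150.7813512 ] [-0.06818977 -0.03926189  0.33089651]
```

View pics/w2.png

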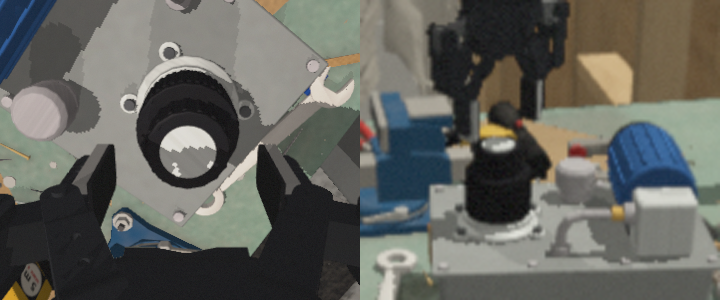

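The wrist view shows the knob between and slightly ahead of the pads. In the side view the fingertips look behind or above the knob, at about (294,135) and (320,127). I check that geometrically before closing.

Run:
```python
from h import *
from bench import status,eyes
s=status.sense();print(s["tool_pos"],s["tcp_rot"])
d=eyes.snapshot("wrist");e=eyes.snapshot("side");f=eyes.snapshot("scene")
T=s["tool_pos"];y=np.radians(s["tcp_rot"][2]);ty=np.array([np.sin(y),-np.cos(y),0])
for k in(-32,32): 
  for dz in (0,12): print("tip side",proj(e,T+k*ty+[0,0,dz]),"scene",proj(f,T+k*ty+[0,0,dz]),"wrist",proj(d,T+k*ty+[0,0,dz]))
print("knob in side",proj(e,[514.3,25.2,169]),"wrist",proj(d,[514.3,25.2,169]))
m=(d["img"].min(2)>150).astype(np.uint8);n,l,st,c=cv2.connectedComponentsWithStats(m);k=l[245,326];print(st[k],c[k])
w=c[k];print("label",plane(d,w,169))
m=(d["img"].max(2)<60)
W1=load("wrist1.npz");print("tri two wrist",tri([(W1,(325.57,185.12)),(d,w)]))
cv2.imwrite("pics/w3.png",np.hstack([cv2.resize(f["img"][150:270,200:344,::-1],(400,333),interpolation=cv2.INTER_CUBIC),cv2.resize(e["img"][80:200,250:394,::-1],(400,333),interpolation=cv2.INTER_CUBIC)]))
```

```text
[515.3288599   25.04389318 150.75596936] [-1.79902772e+02 -6.43121699e-02 -5.96627429e+01]
tip side [315.10055891 141.96113956] scene [249.42752574 217.20640451] wrist [267.00757286 235.47954896]
tip side [315.19070037 137.04501779] scene [248.81366488 212.61696137] wrist [263.0391437  244.31074921]
tip side [293.39036332 149.81103747] scene [277.66942265 220.52425873] wrist [383.52723674 235.4502973 ]
tip side [293.35258547 144.74643653] scene [277.25092831 215.899173  ] wrist [387.42364282 244.28016909]
knob in side [304.02191864 138.20355611] wrist [326.83878508 250.65051237]
[301 226  55  26 987] [327.04964539 238.90374873]
label [517.38665703  19.72804024 169.        ]
tri two wrist [509.09829824  31.72107456 134.85995109]
```

View pics/w3.png

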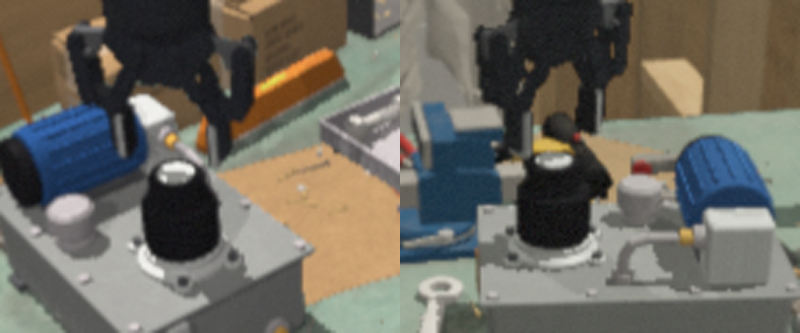

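Run:
```python
from h import *
S=load("scene0.npz");D=load("side0.npz")
for a,b in(((245,206.8),(321,127.5)),((278.4,208.3),(293,137))):
    X=tri([(S,a),(D,b)]);print(X,proj(S,X)-a,proj(D,X)-b)
```

```text
[553.51100932  44.58533296 179.45242652] [-1.41595031 -1.82212165] [-1.38280177  1.72274181]
[486.10850022   5.73097663 181.80626854] [-0.19320223 -0.22122051] [-0.19384666  0.2159621 ]
```

```bash
python3 -m handwheel '{"series": [[[-0.05,0,0.5,0,0,0,0.75],[-0.05,0,1,0,0,0,0.75],[-0.05,0,1.5,0,0,0,0.75],[-0.05,0,1.5,0,0,0,0.75]]]}'
python3 - <<'E'
from h import *
from bench import status,eyes
e=eyes.snapshot("side");f=eyes.snapshot("scene");w=eyes.snapshot("wrist")
z=lambda i,x,y:cv2.resize(i[y:y+80,x:x+80,::-1],(400,400),interpolation=cv2.INTER_CUBIC)
cv2.imwrite("pics/w4.png",np.hstack([z(f["img"],225,170),z(e["img"],265,95)]))
E
```

```text
time: 3.52
tool_pos: [513.7, 25.6, 133.7]
tcp_rot: [179.9, 0.0, -59.7]
ft_force: [-0.3, -0.0, 0.4]
finger_gap: 64.0
grip_force: 0.0
```

View pics/w4.png

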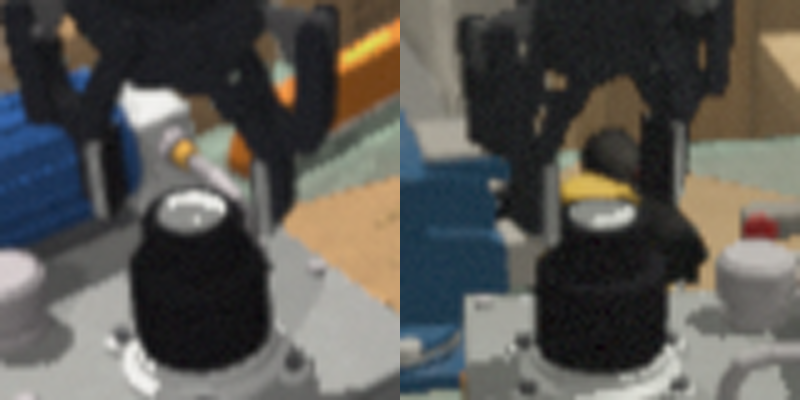

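Fingertips now at scene (245.6,213.6) and (279.4,217), side (317,136) and (290,141), level with the upper part of the knob.

Run:
```python
from h import *
S=load("scene0.npz");D=load("side0.npz")
for a,b in(((245.6,213.6),(317,136)),((279.4,217),(290,141))):
    X=tri([(S,a),(D,b)]);print(X,proj(S,X)-a,proj(D,X)-b)
```

```text
[547.80516206  46.92073195 161.75899489] [-0.26318132 -0.32381998] [-0.25352773  0.30647687]
[479.09791031  12.5425268  168.34985483] [-0.91164923 -1.01410835] [-0.90749348  0.97373749]
```

```bash
python3 -m handwheel '{"series": [[[0,0,0.5,0,0,0,0.75],[0,0,0.9,0,0,0,0.75],[0,0,0.9,0,0,0,0.62],[0,0,0.9,0,0,0,0.55],[0,0,0.9,0,0,0,0.55]]]}' 30
python3 -m handwheel '{"series": [[[0,0,0,0,0,0,0.5],[0,0,0,0,0,0,0.45],[0,0,0,0,0,0,0.4]]]}' 30
python3 -m handwheel '{"series": [[[0,0,0,0,0,0,0.4],[0,0,0,0,0,0,0.4]]]}' 30
```

```text
time: 4.3
tool_pos: [514.4, 25.6, 125.7]
tcp_rot: [-180.0, -0.0, -59.7]
ft_force: [0.1, 0.6, -0.0]
finger_gap: 47.1
grip_force: 0.0
time: 4.68
tool_pos: [514.1, 25.4, 125.9]
tcp_rot: [180.0, -0.0, -59.7]
ft_force: [-5.2, -2.3, 6.2]
finger_gap: 41.9
grip_force: 29.8
time: 4.92
tool_pos: [514.1, 25.4, 125.9]
tcp_rot: [180.0, -0.0, -59.7]
ft_force: [-4.3, -2.1, 6.3]
finger_gap: 41.6
grip_force: 29.8
```

```bash
python3 -m handwheel '{"series": [[[0,0.02,-0.02,0,0,-0.09,0.4],[0,0.02,-0.05,0,0,-0.18,0.4]]]}' 45
python3 -m handwheel '{"series": [[[0,0,-0.03,0,0,-0.09,0.4],[0,0,-0.06,0,0,-0.18,0.4]]]}'
python3 -c "
from bench import status
s=status.sense();print(s['wrist_torque'],s['joint_pos'][5])"
```

```text
time: 5.18
tool_pos: [514.7, 25.4, 126.6]
tcp_rot: [-179.9, -0.1, -49.2]
ft_force: [-0.5, -1.1, 3.0]
finger_gap: 41.1
grip_force: 46.8
time: 5.42
tool_pos: [515.0, 25.4, 127.2]
tcp_rot: [-179.9, -0.1, -38.9]
ft_force: [1.8, -0.4, 1.2]
finger_gap: 41.3
grip_force: 46.6
[-0.26411304 -0.13708774 -0.14295168] 126.00099454774916
```

```bash
python3 -m handwheel '{"series": [[[0,0,-0.04,0,0,-0.17,0.4],[0,0,-0.08,0,0,-0.34,0.4]]]}'
python3 -m handwheel '{"series": [[[0,0,-0.04,0,0,-0.17,0.4],[0,0,-0.08,0,0,-0.34,0.4]]]}'
python3 -c "
from bench import status
s=status.sense();print(s['wrist_torque'],s['joint_pos'][5])"
```

```text
time: 5.68
tool_pos: [515.2, 25.5, 128.1]
tcp_rot: [-180.0, -0.1, -19.2]
ft_force: [2.3, 0.0, 1.8]
finger_gap: 41.6
grip_force: 46.6
time: 5.92
tool_pos: [515.4, 25.7, 129.0]
tcp_rot: [-180.0, -0.2, 0.2]
ft_force: [2.8, 0.5, 2.4]
finger_gap: 41.1
grip_force: 46.5
[ 0.06755993 -0.39209761 -0.09213462] 86.8871340424132
```

```bash
python3 -m handwheel '{"series": [[[0,0,-0.043,0,0,-0.17,0.4],[0,0,-0.086,0,0,-0.34,0.4],[0,0,-0.13,0,0,-0.51,0.4],[0,0,-0.173,0,0,-0.68,0.4]]]}'
python3 -m handwheel '{"series": [[[0,0,-0.043,0,0,-0.17,0.4],[0,0,-0.086,0,0,-0.34,0.4],[0,0,-0.13,0,0,-0.51,0.4],[0,0,-0.173,0,0,-0.68,0.4]]]}'
python3 - <<'E'
from h import *
from bench import status,eyes
s=status.sense();print(s['wrist_torque'],s['joint_pos'][5])
e=eyes.snapshot("side");f=eyes.snapshot("scene")
z=lambda i,x,y:cv2.resize(i[y:y+80,x:x+80,::-1],(400,400),interpolation=cv2.INTER_CUBIC)
cv2.imwrite("pics/w5.png",np.hstack([z(f["img"],225,170),z(e["img"],265,95)]))
E
```

```text
time: 6.42
tool_pos: [515.4, 26.1, 130.9]
tcp_rot: [179.9, -0.2, 39.2]
ft_force: [1.0, 2.3, 3.5]
finger_gap: 41.5
grip_force: 46.8
time: 6.92
tool_pos: [515.1, 26.2, 132.8]
tcp_rot: [179.9, -0.1, 78.2]
ft_force: [-0.8, 1.8, 6.5]
finger_gap: 41.6
grip_force: 47.1
[ 0.404389    0.31791219 -0.1155432 ] 8.962357129367504
```

View pics/w5.png

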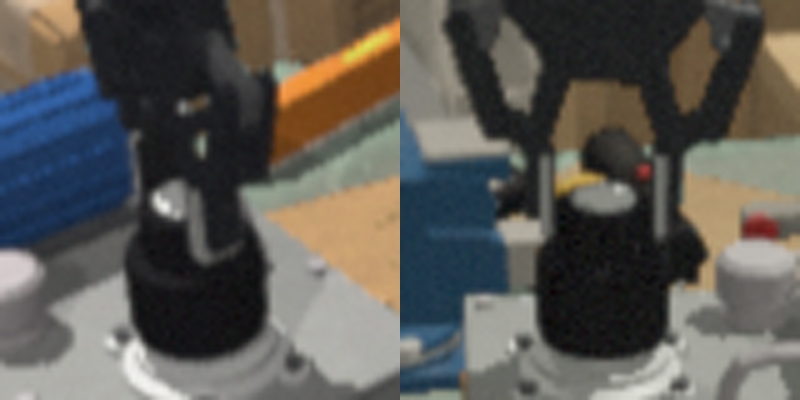

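The cap is held well down on the knob and has visibly risen (its rim in the side view is about 3 px higher). The upward force is growing, so I raise the lift rate.

```bash
python3 -m handwheel '{"series": [[[0,0,-0.06,0,0,-0.17,0.4],[0,0,-0.12,0,0,-0.34,0.4]]]}'
python3 -m handwheel '{"series": [[[0,0,-0.048,0,0,-0.17,0.4],[0,0,-0.096,0,0,-0.34,0.4]]]}'
python3 -m handwheel '{"series": [[[0,0,-0.048,0,0,-0.17,0.4],[0,0,-0.096,0,0,-0.34,0.4],[0,0,-0.144,0,0,-0.51,0.4],[0,0,-0.192,0,0,-0.68,0.4]]]}'
```

```text
time: 7.28
tool_pos: [514.9, 26.1, 133.8]
tcp_rot: [179.9, -0.0, 97.7]
ft_force: [-1.4, 1.4, 5.2]
finger_gap: 41.4
grip_force: 47.0
time: 7.52
tool_pos: [514.8, 25.9, 134.8]
tcp_rot: [179.9, 0.0, 117.1]
ft_force: [-1.9, 0.9, 6.4]
finger_gap: 41.4
grip_force: 47.0
time: 8.02
tool_pos: [515.0, 25.6, 136.7]
tcp_rot: [179.9, 0.1, 156.1]
ft_force: [-0.9, 0.1, 4.0]
finger_gap: 41.2
grip_force: 46.9
```

```bash
python3 -m handwheel '{"series": [[[0,0,-0.05,0,0,-0.17,0.4],[0,0,-0.1,0,0,-0.34,0.4],[0,0,-0.15,0,0,-0.51,0.4],[0,0,-0.196,0,0,-0.68,0.4]]]}'
python3 -m handwheel '{"series": [[[0,0,-0.05,0,0,-0.17,0.4],[0,0,-0.098,0,0,-0.34,0.4],[0,0,-0.146,0,0,-0.51,0.4],[0,0,-0.146,0,0,-0.51,0.4]]]}'
```

```text
time: 8.52
tool_pos: [515.4, 25.9, 138.7]
tcp_rot: [-180.0, 0.2, -164.9]
ft_force: [1.2, 1.1, 3.4]
finger_gap: 41.0
grip_force: 46.8
time: 9.02
tool_pos: [515.1, 25.9, 140.1]
tcp_rot: [-179.9, 0.1, -136.1]
ft_force: [1.3, 1.2, 5.0]
finger_gap: 41.0
grip_force: 46.9
```

```bash
python3 -m handwheel '{"series": [[[0,0,0,0,0,0,0.55],[0,0,0,0,0,0,0.7],[0,0,0,0,0,0.1,0.7],[0,0,0,0,0,0.28,0.7],[0,0,0,0,0,0.46,0.7],[0,0,0,0,0,0.64,0.7],[0,0,0,0,0,0.82,0.7],[0,0,0,0,0,1.0,0.7],[0,0,0,0,0,1.18,0.7],[0,0,0,0,0,1.36,0.7],[0,0,0,0,0,1.54,0.7],[0,0,0,0,0,1.72,0.7]]]}'
python3 -m handwheel '{"series": [[[0,0,0,0,0,0.18,0.7],[0,0,0,0,0,0.36,0.7],[0,0,0,0,0,0.54,0.7],[0,0,0,0,0,0.72,0.7],[0,0,0,0,0,0.9,0.7],[0,0,0,0,0,1.08,0.7],[0,0,0,0,0,1.26,0.7],[0,0,0,0,0,1.44,0.7],[0,0,0,0,0,1.62,0.7],[0,0,0,0,0,1.8,0.7],[0,0,0,0,0,1.98,0.7],[0,0,0,0,0,2.16,0.7]]]}'
python3 -m handwheel '{"series": [[[0,0,0,0,0,0.18,0.7],[0,0,0,0,0,0.36,0.7],[0,0,0,0,0,0.54,0.7],[0,0,0,0,0,0.72,0.7],[0,0,0,0,0,0.9,0.7],[0,0,0,0,0,1,0.7],[0,0,0,0,0,1,0.7]]]}'
python3 - <<'E'
from h import *
from bench import status,eyes
s=status.sense();print(s['joint_pos'][5])
e=eyes.snapshot("side");f=eyes.snapshot("scene");w=eyes.snapshot("wrist")
np.savez("w6.npz",**w);np.savez("s6.npz",**f);np.savez("d6.npz",**e)
for n,d in(("s",f),("d",e),("w",w)):
  for zt in(169,183):
    u=proj(d,[514.5,25.4,zt]);m=(d["img"].min(2)>(150)).astype(np.uint8);k,l,st,c=cv2.connectedComponentsWithStats(m)
    i=[j for j in range(1,k) if st[j,4]>15 and np.hypot(*(c[j]-u))<14];print(n,zt,u,[(c[j].round(1),st[j]) for j in i])
z=lambda i,x,y:cv2.resize(i[y:y+80,x:x+80,::-1],(400,400),interpolation=cv2.INTER_CUBIC)
cv2.imwrite("pics/w6.png",np.hstack([z(f["img"],225,160),z(e["img"],265,90)]))
E
```

```text
time: 10.52
tool_pos: [513.7, 25.4, 138.7]
tcp_rot: [-179.9, -0.0, 125.0]
ft_force: [-0.9, 0.3, 0.2]
finger_gap: 59.7
grip_force: 0.0
time: 12.02
tool_pos: [513.7, 25.4, 138.7]
tcp_rot: [180.0, 0.1, 1.2]
ft_force: [0.9, -0.2, 0.1]
finger_gap: 59.7
grip_force: 0.0
time: 12.9
tool_pos: [513.8, 25.4, 138.7]
tcp_rot: [180.0, 0.0, -55.7]
ft_force: [0.4, 0.4, 0.8]
finger_gap: 59.5
grip_force: 0.0
142.80194989810573
s 169 [262.79463202 212.03813303] [(array([263. , 204.7]), array([258, 203,  11,   6,  39], dtype=int32))]
s 183 [262.17679272 206.53614489] [(array([263. , 204.7]), array([258, 203,  11,   6,  39], dtype=int32))]
d 169 [304.09394329 138.1610093 ] [(array([307.3, 131.9]), array([303, 130,   9,   4,  21], dtype=int32))]
d 183 [304.12614307 132.23165998] [(array([307.3, 131.9]), array([303, 130,   9,   4,  21], dtype=int32))]
w 169 [324.26747294 259.53317042] [(array([324.9, 258. ]), array([ 291,  246,   65,   27, 1021], dtype=int32))]
w 183 [324.18942565 274.48687088] [(array([329. , 287.5]), array([326, 285,   7,   6,  28], dtype=int32))]
```

```bash
python3 -m handwheel '{"series": [[[0,0,-0.1,0,0,0,0.6],[0,0,-0.14,0,0,0,0.55],[0,0,-0.14,0,0,0,0.5],[0,0,-0.14,0,0,0,0.45],[0,0,-0.14,0,0,0,0.4],[0,0,-0.14,0,0,0,0.4]]]}' 45
python3 -m handwheel '{"series": [[[0,0,-0.07,0,0,0,0.4],[0,0,-0.12,0,0,-0.05,0.4],[0,0,-0.17,0,0,-0.22,0.4]]]}'
python3 -c "
from bench import status
s=status.sense();print(s['wrist_torque'],s['joint_pos'][5])"
```

```text
time: 13.8
tool_pos: [514.7, 25.7, 141.1]
tcp_rot: [-179.9, -0.0, -55.6]
ft_force: [1.4, 3.2, 4.9]
finger_gap: 41.2
grip_force: 45.0
time: 14.18
tool_pos: [513.9, 25.3, 142.0]
tcp_rot: [180.0, 0.0, -42.8]
ft_force: [-0.7, -0.3, 1.7]
finger_gap: 41.3
grip_force: 45.7
[-0.0795378  -0.11589864 -0.06048578] 129.9596328217671
```

```bash
T='from bench import status
s=status.sense();print(s["wrist_torque"][2].round(3),"\n")'
python3 -m handwheel '{"series": [[[0,0,-0.05,0,0,-0.17,0.4],[0,0,-0.1,0,0,-0.34,0.4]]]}'; python3 -c "$T"
python3 -m handwheel '{"series": [[[0,0,-0.05,0,0,-0.17,0.4],[0,0,-0.1,0,0,-0.34,0.4]]]}'; python3 -c "$T"
python3 -m handwheel '{"series": [[[0,0,-0.05,0,0,-0.17,0.4],[0,0,-0.1,0,0,-0.34,0.4]]]}'; python3 -c "$T"
```

```text
time: 14.42
tool_pos: [513.6, 24.8, 142.9]
tcp_rot: [179.9, 0.0, -23.3]
ft_force: [-0.9, -2.2, 2.5]
finger_gap: 41.0
grip_force: 45.8
-0.092 

time: 14.68
tool_pos: [513.7, 24.6, 143.9]
tcp_rot: [179.9, 0.1, -3.8]
ft_force: [1.8, -2.3, 2.5]
finger_gap: 40.9
grip_force: 45.8
-0.07 

time: 14.92
tool_pos: [513.8, 24.5, 144.9]
tcp_rot: [179.9, 0.1, 15.7]
ft_force: [0.9, -2.6, 1.1]
finger_gap: 41.7
grip_force: 45.8
-0.102
```

```bash
T='from bench import status
s=status.sense();print(s["wrist_torque"][2].round(3),"\n")'
python3 -m handwheel '{"series": [[[0,0,-0.05,0,0,-0.17,0.4],[0,0,-0.1,0,0,-0.34,0.4]]]}'; python3 -c "$T"
python3 -m handwheel '{"series": [[[0,0,-0.05,0,0,-0.17,0.4],[0,0,-0.1,0,0,-0.34,0.4]]]}'; python3 -c "$T"
```

```text
time: 15.18
tool_pos: [514.0, 24.6, 145.9]
tcp_rot: [179.9, 0.1, 35.2]
ft_force: [2.5, -1.8, 1.0]
finger_gap: 40.8
grip_force: 45.7
-0.033 

time: 15.42
tool_pos: [514.0, 24.8, 146.9]
tcp_rot: [180.0, 0.1, 54.7]
ft_force: [2.4, -1.0, 0.5]
finger_gap: 41.1
grip_force: 45.7
-0.027
```

```bash
T='from bench import status
s=status.sense();print(s["wrist_torque"][2].round(3),"\n")'
python3 -m handwheel '{"series": [[[0,0,-0.05,0,0,-0.17,0.4],[0,0,-0.1,0,0,-0.34,0.4]]]}'; python3 -c "$T"
python3 -m handwheel '{"series": [[[0,0,-0.05,0,0,-0.17,0.4],[0,0,-0.1,0,0,-0.34,0.4]]]}'; python3 -c "$T"
```

```text
time: 15.68
tool_pos: [513.7, 25.0, 147.8]
tcp_rot: [-180.0, 0.1, 74.1]
ft_force: [1.0, -0.9, 1.2]
finger_gap: 41.0
grip_force: 45.7
-0.02 

time: 15.92
tool_pos: [513.5, 25.1, 148.8]
tcp_rot: [-179.9, 0.0, 93.6]
ft_force: [-0.2, 0.5, 2.6]
finger_gap: 41.4
grip_force: 45.8
-0.035
```

```bash
T='from bench import status
s=status.sense();print(s["wrist_torque"][2].round(3),s["ft_force"][2],"\n")'
python3 -m handwheel '{"series": [[[0,0,-0.03,0,0,0,0.4],[0,0,-0.06,0,0,0,0.4]]]}'; python3 -c "$T"
python3 -m handwheel '{"series": [[[0,0,-0.0,0,0,-0.17,0.4],[0,0,-0.04,0,0,-0.34,0.4]]]}'; python3 -c "$T"
```

```text
time: 16.18
tool_pos: [513.5, 25.1, 149.0]
tcp_rot: [-179.9, 0.0, 93.1]
ft_force: [1.4, -1.5, -3.6]
finger_gap: 41.4
grip_force: 45.9
0.141 -3.603982187327361 

time: 16.42
tool_pos: [513.6, 25.4, 149.9]
tcp_rot: [-179.9, -0.0, 112.9]
ft_force: [-0.7, -0.2, 2.2]
finger_gap: 41.1
grip_force: 46.4
-0.034 2.2302760044693657
```

Lifting 0.6 mm swung the force by 6 N, so the cap is still on the thread. I keep turning.

```bash
T='from bench import status
s=status.sense();print(s["wrist_torque"][2].round(3),s["ft_force"][2],"\n")'
python3 -m handwheel '{"series": [[[0,0,-0.05,0,0,-0.17,0.4],[0,0,-0.1,0,0,-0.34,0.4]]]}'; python3 -c "$T"
python3 -m handwheel '{"series": [[[0,0,-0.05,0,0,-0.17,0.4],[0,0,-0.1,0,0,-0.34,0.4]]]}'; python3 -c "$T"
```

```text
time: 16.68
tool_pos: [514.1, 25.5, 151.6]
tcp_rot: [-180.0, -0.0, 132.4]
ft_force: [-1.1, 0.9, 3.5]
finger_gap: 40.9
grip_force: 46.6
-0.059 3.5309208410506696 

time: 16.92
tool_pos: [514.1, 25.5, 152.6]
tcp_rot: [180.0, 0.0, 151.9]
ft_force: [-1.8, -0.7, 3.3]
finger_gap: 41.0
grip_force: 46.6
-0.007 3.2901714212161783
```

```bash
T='from bench import status
s=status.sense();print(s["wrist_torque"][2].round(3),s["ft_force"][2],"\n")'
python3 -m handwheel '{"series": [[[0,0,-0.05,0,0,-0.17,0.4],[0,0,-0.1,0,0,-0.34,0.4]]]}'; python3 -c "$T"
python3 -m handwheel '{"series": [[[0,0,-0.05,0,0,-0.17,0.4],[0,0,-0.1,0,0,-0.34,0.4]]]}'; python3 -c "$T"
```

```text
time: 17.18
tool_pos: [514.1, 25.5, 153.6]
tcp_rot: [-180.0, 0.0, 171.4]
ft_force: [-0.1, -0.6, 2.9]
finger_gap: 40.8
grip_force: 46.6
-0.027 2.882718826622133 

time: 17.42
tool_pos: [514.1, 25.4, 154.6]
tcp_rot: [-180.0, 0.0, -169.1]
ft_force: [-0.5, -0.6, 3.6]
finger_gap: 41.2
grip_force: 46.6
0.0 3.5605367770136827
```

A small jump upward, steady +3.5 N and no torque: probably free. I test with a small pure lift.

```bash
T='from bench import status
s=status.sense();print(s["wrist_torque"][2].round(3),s["ft_force"][2],"\n")'
python3 -m handwheel '{"series": [[[0,0,-0.03,0,0,0,0.4],[0,0,-0.06,0,0,0,0.4]]]}'; python3 -c "$T"
```

```text
time: 17.68
tool_pos: [514.2, 25.5, 155.0]
tcp_rot: [-180.0, 0.0, -169.6]
ft_force: [0.2, -0.5, 1.7]
finger_gap: 41.3
grip_force: 46.6
0.016 1.7468054556923776
```

```bash
T='from bench import status
s=status.sense();print(s["wrist_torque"][2].round(3),s["ft_force"][2],"\n")'
python3 -m handwheel '{"series": [[[0,0,-0.03,0,0,0,0.4],[0,0,-0.03,0,0,0,0.4]]]}'; python3 -c "$T"
```

```text
time: 17.92
tool_pos: [514.2, 25.5, 155.2]
tcp_rot: [-180.0, 0.0, -169.4]
ft_force: [0.2, -0.4, 2.5]
finger_gap: 41.1
grip_force: 46.6
-0.003 2.507982370339569
```

```bash
T='from bench import status
s=status.sense();print(s["wrist_torque"][2].round(3),s["ft_force"][2],"\n")'
python3 -m handwheel '{"series": [[[0,0,-0.03,0,0,0,0.4],[0,0,-0.06,0,0,0,0.4],[0,0,-0.09,0,0,0,0.4],[0,0,-0.09,0,0,0,0.4]]]}'; python3 -c "$T"
```

```text
time: 18.42
tool_pos: [514.2, 25.5, 156.1]
tcp_rot: [-180.0, 0.0, -169.3]
ft_force: [0.2, -1.4, 3.3]
finger_gap: 41.1
grip_force: 46.6
0.01 3.2892893065759976
```

It stays at about +3 N over 1 mm of pure lift, so the cap is free and in the grip. I lift it off gently through the spring's travel.

```bash
python3 -m handwheel '{"series": [[[0,0,-0.1,0,0,0,0.4],[0,0,-0.25,0,0,0,0.4],[0,0,-0.4,0,0,0,0.4],[0,0,-0.6,0,0,0,0.4],[0,0,-0.8,0,0,0,0.4],[0,0,-1.1,0,0,0,0.4],[0,0,-1.6,0,0,0,0.4],[0,0,-2.4,0,0,0,0.4],[0,0,-3.6,0,0,0,0.4],[0,0,-5,0,0,0,0.4],[0,0,-6,0,0,0,0.4],[0,0,-6.5,0,0,0,0.4]]]}' 50
python3 -m handwheel '{"series": [[[0,0,0,0,0,0,0.4],[0,0,0,0,0,0,0.4]]]}'
python3 - <<'E'
from h import *
from bench import status,eyes
s=status.sense();print(s["tool_pos"],s["tcp_rot"],s["joint_pos"])
print(rel(s["tool_pos"],s["tcp_rot"][2],[504,-334,220],s["tcp_rot"][2]-45))
e=eyes.snapshot("side");f=eyes.snapshot("scene")
np.savez("s7.npz",**f);np.savez("d7.npz",**e)
z=lambda i,x,y:cv2.resize(i[y:y+100,x:x+80,::-1],(400,500),interpolation=cv2.INTER_CUBIC)
cv2.imwrite("pics/w7.png",np.hstack([z(f["img"],225,150),z(e["img"],265,80)]))
E
```

```text
time: 19.92
tool_pos: [514.6, 25.5, 222.2]
tcp_rot: [-180.0, 0.1, -169.3]
ft_force: [0.3, 0.5, -2.1]
finger_gap: 40.8
grip_force: 50.6
time: 20.18
tool_pos: [513.8, 25.5, 220.5]
tcp_rot: [180.0, -0.0, -169.3]
ft_force: [-0.7, -0.6, -1.9]
finger_gap: 41.2
grip_force: 50.6
[513.82404508  25.51761597 220.49517826] [ 1.79987108e+02 -4.92352448e-02 -1.69274727e+02] [-2.86930404e+00 -6.20577715e+00  9.72777135e+01  9.58095648e-04
  8.89789497e+01 -1.03594589e+02]
(array([  7.656, -35.141,   0.05 ]), np.float64(0.7854))
```

View pics/w7.png

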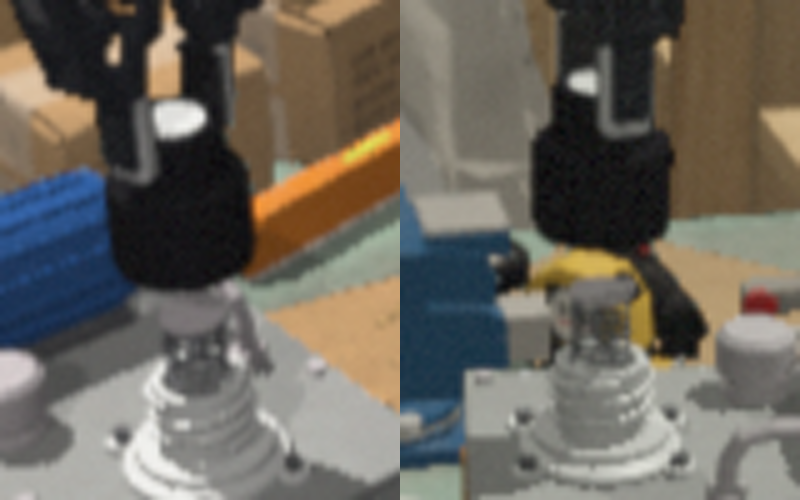

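The cap hangs straight in the grip, well above the bare thread and the spring plate (plate at side ~(303,137)). On to the tray.

```bash
python3 -m handwheel '{"series": [[[0.3,-1.5,0,0,0,0,0.4],[1,-4.5,0,0,0,0.1,0.4],[1.8,-8.5,0,0,0,0.2,0.4],[2.7,-12.5,0,0,0,0.3,0.4],[3.6,-16.5,0,0,0,0.4,0.4],[4.5,-20.5,0,0,0,0.5,0.4],[5.3,-24.5,0,0,0,0.6,0.4],[6.2,-28.5,0,0,0,0.7,0.4],[7,-32,0,0,0,0.78,0.4],[7.5,-34.3,0,0,0,0.78,0.4],[7.7,-35.1,0,0,0,0.78,0.4],[7.7,-35.1,0,0,0,0.78,0.4]]]}'
python3 -m handwheel '{"series": [[[0,0,1.5,0,0,0,0.4],[0,0,4,0,0,0,0.4],[0,0,7,0,0,0,0.4],[0,0,10,0,0,0,0.4],[0,0,13,0,0,0,0.4],[0,0,15,0,0,0,0.4],[0,0,16,0,0,0,0.4],[0,0,16.3,0,0,0,0.4],[0,0,16.3,0,0,0,0.4],[0,0,16.3,0,0,0,0.4]]]}'
python3 - <<'E'
from h import *
from bench import status,eyes
s=status.sense();print(s["tool_pos"],s["tcp_rot"],s["joint_pos"])
e=eyes.snapshot("side")
np.savez("d8.npz",**e)
cv2.imwrite("pics/w8.png",cv2.resize(e["img"][215:365,270:440,::-1],None,fx=4,fy=4,interpolation=cv2.INTER_CUBIC))
E
```

```text
time: 21.78
tool_pos: [503.7, -333.5, 220.9]
tcp_rot: [180.0, -0.0, 146.1]
ft_force: [1.1, 0.3, -1.8]
finger_gap: 41.1
grip_force: 50.8
time: 23.02
tool_pos: [504.5, -334.3, 59.3]
tcp_rot: [-180.0, 0.1, 146.0]
ft_force: [0.1, -0.0, -1.0]
finger_gap: 41.0
grip_force: 50.8
[ 504.50374776 -334.32372679   59.34448906] [-1.79989844e+02  1.16483053e-01  1.46032793e+02] [-3.83836593e+01  1.44776464e+01  9.28397812e+01 -1.21198190e-03
  7.25656531e+01 -9.44160797e+01]
```

View pics/w8.png

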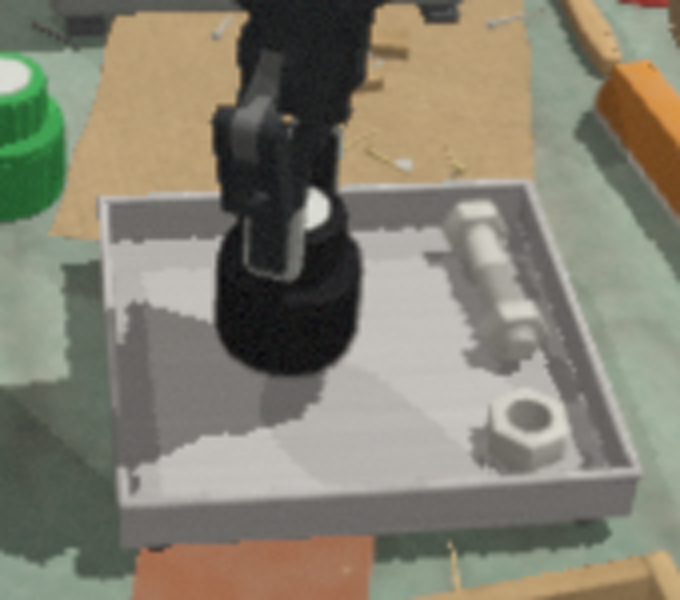

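The cap hangs over the clear left-middle of the tray, with bolt and nut well to the right. That was my eleventh picture, one over the limit of 10, so I view no more and go by force from here.

```bash
python3 -m handwheel '{"series": [[[0,0,0.6,0,0,0,0.4],[0,0,1.2,0,0,0,0.4],[0,0,1.7,0,0,0,0.4],[0,0,1.9,0,0,0,0.4],[0,0,1.9,0,0,0,0.4]]]}'
python3 -m handwheel '{"series": [[[0,0,0.1,0,0,0,0.4],[0,0,0.2,0,0,0,0.4]]]}'
python3 -m handwheel '{"series": [[[0,0,0.1,0,0,0,0.4],[0,0,0.2,0,0,0,0.4]]]}'
```

```text
time: 23.7
tool_pos: [503.6, -333.6, 38.7]
tcp_rot: [180.0, -0.0, 146.0]
ft_force: [-0.5, -0.0, -0.6]
finger_gap: 41.1
grip_force: 50.8
time: 23.95
tool_pos: [503.9, -333.8, 37.2]
tcp_rot: [-180.0, 0.0, 146.0]
ft_force: [-0.7, 0.3, -0.8]
finger_gap: 41.0
grip_force: 50.8
time: 24.2
tool_pos: [503.9, -333.8, 35.4]
tcp_rot: [-180.0, 0.0, 146.0]
ft_force: [-2.4, 2.3, 6.1]
finger_gap: 41.1
grip_force: 51.5
```

Contact at TCP z 35.4 mm, against 35.5 predicted. Now I release and retreat.

```bash
python3 -m handwheel '{"series": [[[0,0,-0.03,0,0,0,0.4],[0,0,-0.03,0,0,0,0.48],[0,0,-0.03,0,0,0,0.55],[0,0,-0.03,0,0,0,0.65],[0,0,-0.03,0,0,0,0.75],[0,0,-0.03,0,0,0,0.75]]]}' 20
python3 -m handwheel '{"series": [[[0,0,-0.5,0,0,0,0.75],[0,0,-1.5,0,0,0,0.75],[0,0,-3,0,0,0,0.75],[0,0,-5,0,0,0,0.75],[0,0,-8,0,0,0,0.75],[0,0,-11,0,0,0,0.75],[0,0,-14,0,0,0,0.75],[0,0,-16,0,0,0,0.75],[0,0,-16,0,0,0,0.75],[0,0,-16,0,0,0,0.75]]]}'
python3 - <<'E'
from h import *
from bench import status,eyes
D0=load("side0.npz")
e=eyes.snapshot("side");f=eyes.snapshot("scene");w=eyes.snapshot("wrist")
def blob(d,m,p):
    k,l,st,c=cv2.connectedComponentsWithStats(m.astype(np.uint8))
    return [(c[j].round(1),st[j]) for j in range(1,k) if st[j,4]>15 and np.hypot(*(c[j]-p))<40]
for n,d in(("side",e),("wrist",w)):
    p=proj(d,[504,-334,78.5]);print(n,"pred label",p);print(blob(d,d["img"].min(2)>190,p)); 
    q=proj(d,[504,-334,34]);print("pred skirt",q,[b for b in blob(d,d["img"].max(2)<50,q) if b[1][4]>200])
    print("pred rim low/left/right",[proj(d,[504+a,-334+b,14]).round(1) for a,b in((29.5,0),(-29.5,0),(0,29.5),(0,-29.5))])
# nut, bolt, spanner unmoved: change vs first picture
df=np.abs(e["img"].astype(int)-D0["img"]).max(2)
for n,(x0,y0,x1,y1) in dict(bolt=(385,262,412,308),nut=(390,310,415,332),spanner=(240,180,275,232)).items(): print(n,(df[y0:y1,x0:x1]>40).sum())
E
```

```text
time: 24.95
tool_pos: [503.9, -333.8, 35.4]
tcp_rot: [-180.0, 0.0, 146.0]
ft_force: [-0.5, 0.3, 0.3]
finger_gap: 64.1
grip_force: 0.0
time: 26.2
tool_pos: [503.3, -333.3, 194.2]
tcp_rot: [180.0, -0.1, 146.0]
ft_force: [1.0, 0.4, -1.4]
finger_gap: 64.1
grip_force: 0.0
side pred label [340.48044215 278.20653238]
[(array([341.6, 277.5]), array([334, 273,  16,  10, 136], dtype=int32))]
pred skirt [339.22620926 298.3796988 ] [(array([339.9, 299.1]), array([ 323,  272,   35,   47, 1118], dtype=int32))]
pred rim low/left/right [array([355.3, 304.5]), array([321.8, 309.5]), array([334.4, 295.2]), array([343.3, 319.6])]
wrist pred label [326.14847142 187.83344819]
[(array([326.3, 186.5]), array([312, 173,  29,  29, 634], dtype=int32))]
pred skirt [326.14885169 177.42922495] [(array([325. , 173.2]), array([ 296,  146,   61,   63, 2059], dtype=int32))]
pred rim low/left/right [array([341.3, 195.6]), array([310.5, 150.7]), array([349.3, 158.3]), array([303.6, 188.5])]
bolt 0
nut 0
spanner 0
```

The cap stands upright where predicted (label within 1.5 px in both views). Bolt, nut and spanner show no change, and the gripper is clear.

```bash
python3 -c "
from bench import r
print(r.hand_in())"
```

```text
the job is handed in; nothing more can be done
None
```

The filter cap is off and stands open side down on the tray floor, with the bolt, nut and spanner unmoved, and the job is handed in at about 26 s; I viewed 11 pictures, one over the limit of 10.

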